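Set the bench press with a gauge blade

TASK

Set the closing height of the small blue bench press with the orange-handled gauge: lay it flat on the press's steel bed and slide its blade straight in under the press head until the front edge of the head stands over the red band on the blade. Let go, then press the black ram knob down until the ram nips the blade, and leave the gauge nipped there. Leave the blue-handled gauge and the other things on the bench where they are.

Things in the scene. Friction and masses are not known exactly. Their poses are not given: they have to be found in the camera images.
- press: Small blue bench press, fixed, base 230 x 110 mm. Along its middle runs a steel bed 44 mm wide, top 40 mm above the table, x = -100 to 115 mm. Over it a head: x = 20 to 70 mm, 60 mm wide, 62 to 110 mm above the table, on a column behind (x = 70 to 115 mm). Origin: on the table under the press's middle; x points from the open front to the column, the way the gauge goes in; z up.
- press_mouth (a point): Point on top of the bed (40 mm above the table) straight below the head's front edge, mid-channel; axes as the press. From here 50 mm inwards, to the column, two dark rails 5 mm high on the bed leave a channel 22 mm wide, flared to about 28 mm over the last 15 mm before the head.
- ram (a joint): Upright ram of the press, m: 0 fully up (brass foot, 34 x 18 mm, 14 mm above the bed), growing as it is pressed down, 0.014 foot on the bed. It stays where it is left; about 4 N moves it down. It starts between 0 and 0.003.
- ram_top (a point): Centre of the top of the black knob (42 mm diameter) on the ram, which is what is pressed; 159 mm above the table when the ram is fully up, 25 mm behind the head's front edge.
- orange_gauge: Gauge, 90 g: flat steel blade 4 mm thick, 16 mm wide, 150 mm long, with an upright orange grip block 40 mm long (x), 18 mm wide (y), top 30 mm above the blade's underside. Origin: on the underside below the grip's centre; x points along the blade to its tip (x = 125 mm; rear end x = -25 mm), z up.
- orange_gauge_band (a point): Centre of the red band across the orange gauge's blade, on its underside: 85 mm in front of the grip's centre, 40 mm from the tip; the band is 10 mm long.
- blue_gauge: A second gauge of the same shape and size but blade 6 mm thick, blue grip and black band: not to be used or moved. Origin and axes as the orange gauge.
- driver_stand: Round black stand, 68 mm diameter, with coloured precision screwdrivers, 113 mm high in all. Origin: centre of its underside.
- dust_cover: Clear dust dome on a blue base, 84 mm diameter, 72 mm high. Origin: centre of its underside.
- cushion: Black round case cushion, 80 mm diameter, 24 mm high. Origin: centre of its underside.
- loupe: Black eye loupe, 34 mm diameter, 34 mm high. Origin: centre of its underside.
- oil_jar: Small amber jar, 36 mm diameter, 40 mm high. Origin: centre of its underside.
- watch: Wristwatch lying flat, 170 x 40 x 11 mm, blue dial. Origin: centre of its underside.
Mind the look-alikes: they are no part of the job. What is shaped like the orange_gauge but pink or purple is not meant.

How it is judged:
By the outcome, as a careful person would: the job done as asked, in the order asked, and still so for the second after the job is handed in, with the robot touching nothing.
It also fails if it takes over 58 s, if anything falls off the work surface, if the arm or the gripper's body presses on something with over 40 N, if the wrist force passes 120 N, or if a joint passes its speed limit or range.

ROBOT

A 6-joint arm with a two-finger parallel gripper is mounted at the origin on the work surface. World frame = base frame: x ahead of the robot, y to its left, z up, the work surface at z = 0. Lengths are in m, angles in rad, forces in N, time in s.
With the tool pointing down it reaches from about 0.275 to 0.875 m from the base axis. Payload 12.5 kg.
Tool frame: the origin (TCP) lies at the very end of the fingers, on their centre line; the grasp point (between the pads) lies 19 mm behind it; z points along the fingers, y is the line along which they close (so a half turn about z gives the same grasp; the last joint's range is limited). The gripper opens to 85 mm and grips with 20 to 120 N. Pads are 22 mm wide; open, the fingers measure 114 mm over their backs; the gripper's body (76 mm by 85 mm) begins 54 mm behind the grasp point. The pads swing forward as they close: fully open they stand 13 mm farther back than shut.
Start: joints at [-0.085, 0.351, 1.652, -0, 1.139, -0.085], TCP at [0.55, 0, 0.231] pointing down, gripper open.
Joint ranges: [-2.75, 2.75], [-0.79, 2.1], [0.01, 2.65], [-1.57, 4.71], [0.07, 3.14], [-2.87, 2.87]. Speed limits (rad/s): [2.22, 2.22, 2.79, 3.14, 3.14, 3.14].

INTERFACE

Orientations are given as a 3x3 rotation matrix whose columns are the frame's x, y, z axes.
In Python, from bench import manip gives the robot as it stands. Calls block until the motion is done:
- manip.move_ptp(position, orientation): joint-space move of the TCP to a pose.
- manip.move_l(position, attitude=None, max_speed=0.15): straight line of the TCP; attitude=None keeps the orientation; max_speed is the mean speed in m/s.
- manip.move_j(angles): joint-space move.
- manip.set_gripper(opening, effort=None): opening from 0.0 (shut) to 1.0 (fully open); effort is the grip in N (None keeps the last); returns when the fingers have stopped.
- manip.dwell(seconds).
- manip.inverse_kinematics(position, orientation): joint angles nearest the present ones, or None.
- manip.grab_frame(name): name is "scene" or "side" or "wrist"; returns (picture, depth): 384x512x3 uint8, red, green, blue; 384x512 float32, m along the optical axis (not along the pixel's ray), 0 where there is no reading.
- manip.get_calibration(name): a dict with "camera_matrix" (3x3 intrinsics, pixels), "R" (3x3) and "t" (3): a world point X has camera coordinates R X + t. Camera axes: x right, y down, z forward; pixel columns grow to the right and rows downward; lengths in m; the calibration is good to about 2 mm. A picture is of the moment at which its call begins: read the wrist's pose just before it. get_calibration takes no time and is no camera call; for the wrist camera it gives the pose at the moment of the call.
A pose or a line that the arm cannot do raises manip.Unreachable and nothing moves.
- manip.sign_off(): hands the job in; it is judged then, once.
Trained networks look in the newest picture that a camera, given by its name, has taken for a name from the list of things; names that differ only in an ending like _2 or _b are one class to them, and where a whole thing is asked for, a point or a joint stands for the part that bears it (a point fixed in the world has none). Each returns a list of dicts, best first, with "confidence" (0 to 1); they miss things now and then, are a little off and sometimes report something else, mostly with a low value. They report only what shows in the picture. A call takes as long as a camera call. They do not tell look-alikes from the thing itself.
- manip.look_for(camera, name): "at" ([x, y, z] in m, in world coordinates, good to about 4 mm: the middle of the surface that is visible of it).
Readings, each from a call of its own:
- manip.current_time(): time.
- manip.current_qpos(): joint angles.
- manip.current_joint_vel(): joint speeds.
- manip.current_joint_torque(): joint torques, N m.
- manip.current_ee_pos(): TCP position.
- manip.current_tcp_rot(): TCP orientation.
- manip.current_force(): force on the tool from outside, world axes, zero at the start.
- manip.current_ft_torque(): the same for the moment, N m.
- manip.current_grip_width(): opening from 0.0 (shut) to 1.0 (fully open).
- manip.current_grip_force(): force on a finger pad.
Only numpy, scipy, OpenCV 4.12 (cv2) and the standard library are available. Lean on these libraries where they do the work, as an engineer would, in place of code of your own. Each camera call takes 0.05 s, during which the arm holds its last target. There are 200 camera calls.

## Working session

There is one attempt and no reset: what is moved stays moved. The work goes in short steps, each a Python script; the robot and the scene stay as the last script left them, time stands still between calls to the robot, and variables do not carry over. Pictures are saved under pics/ and viewed, at most 10 in all, crops included, and the job is handed in when it is done.

```bash
mkdir -p pics; cat > h.py <<'E'
import numpy as np, cv2
from bench import manip as m
def snap(cam,fn=None):
    c=m.get_calibration(cam); p,d=m.grab_frame(cam)
    if fn: cv2.imwrite('pics/'+fn,p[:,:,::-1])
    K,R,t=[np.array(c[k]) for k in('camera_matrix','R','t')]
    v,u=np.mgrid[:384,:512]
    X=np.stack([(u-K[0,2])/K[0,0]*d,(v-K[1,2])/K[1,1]*d,d],-1)
    W=(X-t.reshape(3))@R
    W[d==0]=np.nan
    return p,W
def down(yaw): # tool x axis at yaw, z down
    c,s=np.cos(yaw),np.sin(yaw)
    return np.array([[c,s,0],[s,-c,0],[0,0,-1.]])
E
python3 - <<'E'
from h import *
ims=[]
for c in("scene","side"):
    p,W=snap(c); ims.append(p); np.savez(f'{c}.npz',p=p,W=W); cv2.imwrite(f'pics/{c}0.png',p[:,:,::-1])
    for n in("press","ram_top","orange_gauge","orange_gauge_band","blue_gauge","driver_stand","dust_cover","cushion","loupe","oil_jar","watch"):
        print(c,n,[(np.round(r['at'],3).tolist(),round(r['confidence'],2)) for r in m.look_for(c,n)][:3])
print(m.current_time())
E
```

```text
scene press [([0.564, 0.209, 0.04], 0.87)]
scene ram_top [([0.551, 0.207, 0.156], 0.67), ([0.461, -0.182, 0.006], 0.26)]
scene orange_gauge [([0.455, -0.182, 0.006], 0.43), ([0.38, -0.63, 0.008], 0.41)]
scene orange_gauge_band [([0.456, -0.184, 0.01], 0.56)]
scene blue_gauge [([0.582, -0.221, 0.006], 0.51), ([0.76, -0.18, 0.024], 0.43)]
scene driver_stand [([0.44, 0.406, 0.042], 0.93)]
scene dust_cover [([0.748, -0.035, 0.044], 0.61)]
scene cushion [([0.75, 0.194, 0.024], 0.6)]
scene loupe [([0.456, -0.182, 0.009], 0.59), ([0.438, 0.403, 0.04], 0.51), ([0.757, -0.18, 0.023], 0.39)]
scene oil_jar [([0.718, 0.291, 0.044], 0.54)]
scene watch [([0.361, 0.031, 0.01], 0.65)]
side press [([0.532, 0.173, 0.037], 0.63), ([0.547, 0.192, 0.152], 0.38)]
side ram_top []
side orange_gauge [([0.502, -0.438, 0.007], 0.66), ([0.306, -0.262, 0.005], 0.62), ([0.361, -0.629, 0.0], 0.59)]
side orange_gauge_band [([0.504, -0.438, 0.0], 0.76), ([0.309, -0.261, 0.007], 0.72), ([0.458, -0.264, 0.001], 0.69)]
side blue_gauge [([0.581, -0.244, 0.005], 0.6), ([0.451, -0.264, 0.003], 0.23)]
side driver_stand [([0.421, 0.375, 0.042], 0.59)]
side dust_cover [([0.728, -0.075, 0.037], 0.63)]
side cushion [([0.745, 0.171, 0.026], 0.74)]
side loupe [([0.544, 0.192, 0.149], 0.75), ([0.751, -0.193, 0.019], 0.65)]
side oil_jar [([0.728, -0.077, 0.037], 0.55)]
side watch [([0.364, 0.018, 0.001], 0.8)]
1.2
```

View pics/scene0.png

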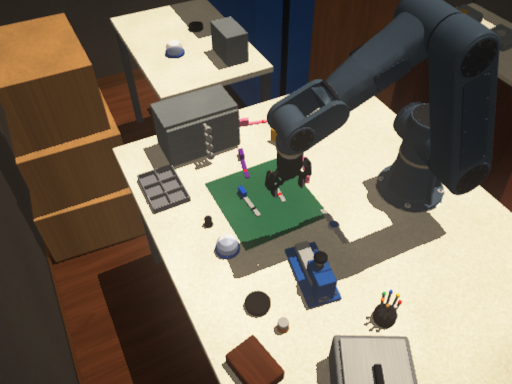

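View pics/side0.png

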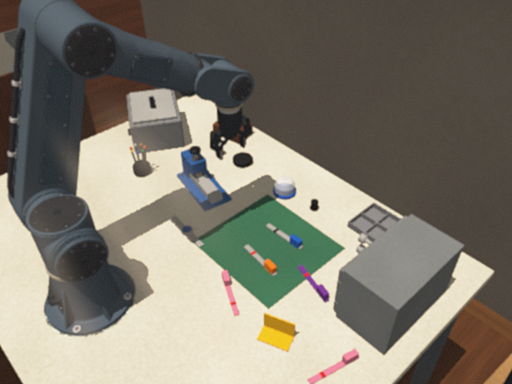

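The scene view shows the press at (315,275) with its open bed toward (300,255). The side view shows the orange grip at (270,266) with its blade running up-left to about (246,246), and blue, purple and pink look-alikes nearby. Next I'll measure from the clouds.

```bash
python3 - <<'E'
from h import *
for c in("scene","side"):
    z=np.load(c+'.npz'); p,W=z['p'],z['W']; hsv=cv2.cvtColor(p,cv2.COLOR_RGB2HSV); H,S,V=[hsv[...,i].astype(int) for i in range(3)]
    box=lambda a,b,e,f:(W[...,0]>a)&(W[...,0]<b)&(W[...,1]>e)&(W[...,1]<f)
    def rep(n,M):
        q=W[M]; 
        if len(q)<5: print(c,n,len(q));return
        r=cv2.minAreaRect((q[:,:2]*1000).astype(np.float32))
        print(c,n,len(q),np.round(np.median(q,0),3),'rect',np.round(r[0]),np.round(r[1]),round(r[2],1))
    g=box(.35,.65,-.35,-.1)
    rep('orange grip',g&(H>5)&(H<18)&(S>180)&(V>100)&(W[...,2]>.004))
    rep('red',g&((H<5)|(H>174))&(S>120)&(V>80))
    rep('steel',g&(S<60)&(V>90)&(W[...,2]<.015))
    P=box(.42,.7,.06,.34)
    rep('bed',P&(abs(W[...,2]-.04)<.004)&(S<90))
    rep('bedall',P&(abs(W[...,2]-.04)<.004))
    rep('headtop',P&(abs(W[...,2]-.11)<.004))
    rep('knob',P&(W[...,2]>.152))
    rep('base blue',P&(H>100)&(H<125)&(S>120)&(W[...,2]<.035)&(W[...,2]>.008))
for n,(a,b,e,f) in dict(scene=(255,225,120,100),side=(150,130,120,100)).items():
    p=np.load(n+'.npz')['p'][b:b+f,a:a+e]; cv2.imwrite(f'pics/{n}_crop.png',cv2.resize(p,None,fx=3.3,fy=3.3,interpolation=2)[:,:,::-1])
a,b=[cv2.imread(f'pics/{n}_crop.png') for n in('scene','side')]
cv2.imwrite('pics/press.png',np.hstack([a,b]))
E
```

```text
scene orange grip 0
scene red 8 [ 0.46  -0.196  0.005] rect [ 462. -196.] [11. 11.] 70.3
scene steel 185 [ 0.578 -0.183  0.005] rect [ 463. -227.] [216. 260.] 81.1
scene bed 271 [0.536 0.107 0.041] rect [547. 167.] [221.  58.] 81.0
scene bedall 272 [0.536 0.107 0.04 ] rect [547. 167.] [221.  58.] 81.0
scene headtop 377 [0.561 0.236 0.11 ] rect [555. 226.] [95. 61.] 79.2
scene knob 1604 [0.507 0.066 0.52 ] rect [507. 141.] [162. 173.] 90.0
scene base blue 252 [0.577 0.138 0.015] rect [549. 182.] [195. 106.] 80.7
side orange grip 100 [ 0.447 -0.284  0.026] rect [ 452. -281.] [42. 18.] 81.5
side red 11 [ 0.462 -0.194  0.003] rect [ 460. -193.] [14. 10.] 2.2
side steel 427 [ 0.468 -0.207  0.001] rect [ 476. -224.] [245. 252.] 89.7
side bed 264 [0.533 0.135 0.039] rect [540. 162.] [211.  52.] 82.0
side bedall 264 [0.533 0.135 0.039] rect [540. 162.] [211.  52.] 82.0
side headtop 133 [0.542 0.208 0.109] rect [551. 222.] [98. 59.] 79.4
side knob 44 [0.544 0.197 0.154] rect [518. 139.] [173.  32.] 65.2
side base blue 107 [0.571 0.135 0.012] rect [546. 152.] [171.  94.] 74.1
```

View pics/press.png

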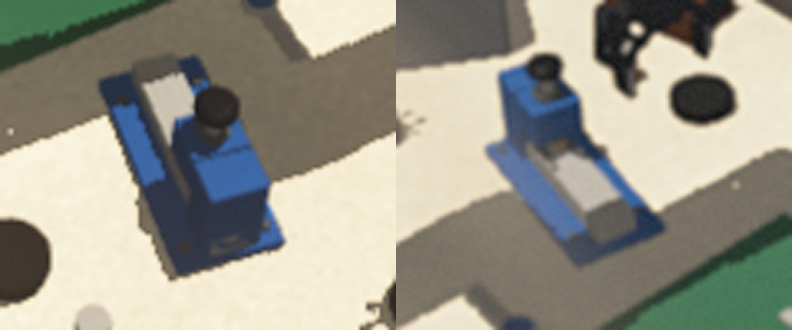

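The crops confirm that the press head points along about 80° yaw with its open front toward -y. Now close looks with the wrist camera, first over the press and then over the gauge.

```bash
python3 - <<'E'
from h import *
print(np.round(m.current_tcp_rot(),2).tolist())
c=m.get_calibration('wrist'); R=np.array(c['R']);print('cam pos',-R.T@np.array(c['t']).ravel(),'axis',R[2])
for y in(80,-100): print(y,m.inverse_kinematics([.53,.1,.2],down(np.radians(y))),m.inverse_kinematics([.45,-.28,.02],down(np.radians(y))))
E
```

```text
[[-0.0, 1.0, -0.0], [1.0, 0.0, 0.0], [0.0, -0.0, -1.0]]
cam pos [0.55069067 0.06594873 0.37415297] axis [-3.00893773e-04 -2.61688982e-01 -9.65152209e-01]
80 [ 1.00165083e-01  3.66764014e-01  1.71250439e+00 -4.44089210e-16
  1.06232425e+00  2.74698008e-01] [-6.44448118e-01  6.29464610e-01  1.83911043e+00 -4.44089210e-16
  6.73017614e-01 -4.69915192e-01]
-100 [ 1.00165083e-01  3.66764014e-01  1.71250439e+00 -4.44089210e-16
  1.06232425e+00 -2.86689465e+00] [-6.44448118e-01  6.29464610e-01  1.83911043e+00 -4.44089210e-16
  6.73017614e-01  2.67167746e+00]
```

```bash
python3 - <<'E'
from h import *
m.move_ptp([.54,.12,.24],down(np.radians(80))); m.dwell(.2)
p,W=snap('wrist','w_press.png'); np.savez('wp.npz',p=p,W=W)
print('ram',m.look_for('wrist','ram_top')[:2])
m.move_ptp([.45,-.26,.20],down(np.radians(84))); m.dwell(.2)
p,W=snap('wrist','w_g.png'); np.savez('wg.npz',p=p,W=W)
print(m.current_time())
a,b=[cv2.imread(f'pics/{n}.png') for n in('w_press','w_g')]
cv2.imwrite('pics/w2.png',cv2.resize(np.hstack([a,b]),(800,300)))
E
```

```text
ram [{'at': [0.55, 0.2025, 0.1576], 'confidence': 0.62}]
3.7583
```

View pics/w2.png

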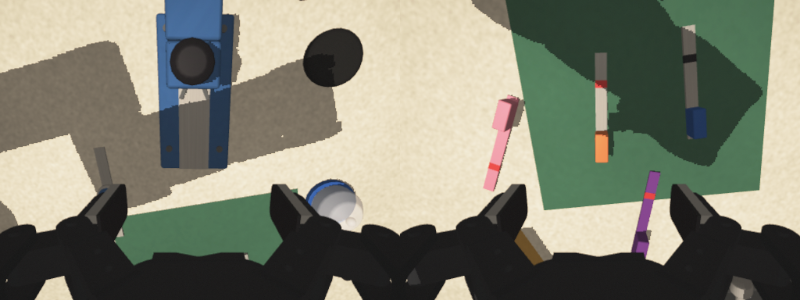

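The left half shows the press: knob (192,60), head front edge about y=88, rail flares at (183,93) and (207,93), bed down to y=167. The right half shows the orange gauge: grip (601,148), red band (601,84), tip (601,53).

```bash
python3 - <<'E'
from h import *
def load(f):
    z=np.load(f); p,W=z['p'],z['W']; h=cv2.cvtColor(p,cv2.COLOR_RGB2HSV).astype(int); return p,W,h[...,0],h[...,1],h[...,2]
def rep(n,W,M):
    M=cv2.morphologyEx(M.astype(np.uint8),cv2.MORPH_OPEN,np.ones((3,3)))
    k,l,s,_=cv2.connectedComponentsWithStats(M); 
    if k<2: print(n,'none');return
    i=1+np.argmax(s[1:,4]); q=W[l==i]; q=q[~np.isnan(q[:,0])]
    r=cv2.minAreaRect((q[:,:2]*1000).astype(np.float32)); print(n,len(q),'med',np.round(np.median(q,0)*1e3,1),'rect',np.round(r[0],1),np.round(r[1],1),round(r[2],2),'box',np.round(s[i]))
p,W,H,S,V=load('wp.npz')
Z=W[...,2]; P=(W[...,0]>.42)&(W[...,0]<.66)&(W[...,1]>.0)&(W[...,1]<.34)
rep('bed',W,P&(abs(Z-.04)<.004)); rep('headtop',W,P&(abs(Z-.11)<.004)); rep('knob',W,P&(Z>.150)&(Z<.17)); rep('base',W,P&(Z>.006)&(Z<.03)&(H>100)&(H<128)&(S>100))
print('wrist knob z',np.nanpercentile(Z[P&(Z>.14)&(Z<.17)],[50,90]))
# bed side edges
M=P&(abs(Z-.04)<.003)
for a in(.065,.09,.12,.145):
    q=W[M&(abs(W[...,1]-a)<.003)]; 
    if len(q): print('bed y',a,np.round(np.percentile(q[:,0],[1,99])*1e3,1))
p,W,H,S,V=load('wg.npz'); Z=W[...,2]
P=(W[...,0]>.40)&(W[...,0]<.5)&(W[...,1]>-.34)&(W[...,1]<-.1)
rep('grip',W,P&(H>5)&(H<20)&(S>130)&(Z>.02)); rep('gripall',W,P&(H>5)&(H<20)&(S>130))
rep('red',W,P&((H<5)|(H>174))&(S>120)); rep('blade',W,P&((H<30)|(H>120)|(S<50)))
E
```

```text
bed 3745 med [534.1 120.1  40.2] rect [533.7 119.5] [118.3  44.1] 79.38 box [ 228  113   40  103 3745]
headtop 5230 med [558.3 239.3 110. ] rect [553.2 222. ] [87.4 59.8] 79.3 box [ 211    0   74  114 5230]
knob 2740 med [550.  203.6 155.6] rect [549.8 203.3] [40.4 40.8] 79.76 box [ 217   48   58   61 2740]
base 3637 med [581.1 145.6  14.1] rect [581. 157.] [225.9  29.8] 79.23 box [ 268   19   31  196 3637]
wrist knob z [0.15557407 0.1568386 ]
bed y 0.065 [502.1 546. ]
bed y 0.09 [506.2 549.9]
bed y 0.12 [512.  556.1]
bed y 0.145 [517.3 560.3]
grip 602 med [ 453.  -278.3   30. ] rect [ 453.  -279.5] [40.  16.2] 84.01 box [250 170  16  38 602]
gripall 668 med [ 453.5 -277.9   29.9] rect [ 453.5 -284.2] [49.5 18.4] 84.28 box [250 168  17  40 668]
red 135 med [ 461.1 -195.4    4.4] rect [ 461.1 -195.4] [ 8.3 15. ] 84.03 box [250 103  15   9 135]
blade 28474 med [ 450.8 -246.3  282.5] rect [ 450.2 -255.1] [ 33.5 102.3] 84.23 box [   75   235   353   149 28474]
```

```bash
cat >> h.py <<'E'
O=np.array([.5414,.1594]); YP=np.radians(79.35); A=np.array([np.cos(YP),np.sin(YP)]); N=np.array([-A[1],A[0]])
OFF=.005  # grasp this far behind the grip centre
def P(x,z,lat=0): return [*(O+A*(x-OFF)+N*lat),z]   # TCP pose for grip centre at press x
E
python3 - <<'E'
from h import *
y=np.radians(84.2); g=np.array([.453,-.2795])-OFF*np.array([np.cos(y),np.sin(y)])
m.move_ptp([*g,.06],down(y)); m.move_l([*g,.005],max_speed=.08)
print('pre',m.current_force())
m.set_gripper(0,40); print(m.current_grip_width(),m.current_grip_force())
m.move_l([*g,.12]); m.move_ptp(P(-140,.12) if 0 else P(-.140,.12),down(YP)); m.dwell(.3)
p,W=snap('wrist','held.png'); np.savez('wh.npz',p=p,W=W)
print(m.current_ee_pos(),m.current_grip_width(),m.current_time())
h=cv2.cvtColor(p,cv2.COLOR_RGB2HSV).astype(int);H,S,V=h[...,0],h[...,1],h[...,2]
for n,M in dict(red=((H<5)|(H>174))&(S>120)&(W[...,2]>.1),grip=(H>5)&(H<20)&(S>130)&(W[...,2]>.1),blade=(abs(W[...,2]-.119)<.008)).items():
    q=W[M]
    if len(q)<4: print(n,len(q)); continue
    r=cv2.minAreaRect((q[:,:2]*1000).astype(np.float32)); c=np.median(q,0)
    d=c[:2]-O; print(n,len(q),np.round(c*1e3,1),np.round(r[0],1),np.round(r[1],1),round(r[2],2),'along/lat',d@A*1e3,d@N*1e3)
E
```

```text
pre [ 0.75534639 -0.40366509  0.21087683]
0.20545063543473807 39.641114473342896
[0.51464451 0.01641908 0.11999355] 0.20243925193234305 8.2833
red 920 [531.6 104.1 119.1] [531.6 104.1] [10.  15.8] 79.64 along/lat -56.15662794940831 -0.5820924399437739
grip 4080 [517.   25.5 144.7] [516.5  20.7] [40.6 19.7] 80.2 along/lat -136.06496504550842 -0.7405147439771785
blade 7144 [527.7  85.5 119. ] [527.6  72.7] [102.5  37.9] 79.04 along/lat -75.11594146762343 -0.17527081340189507
```

View pics/held.png

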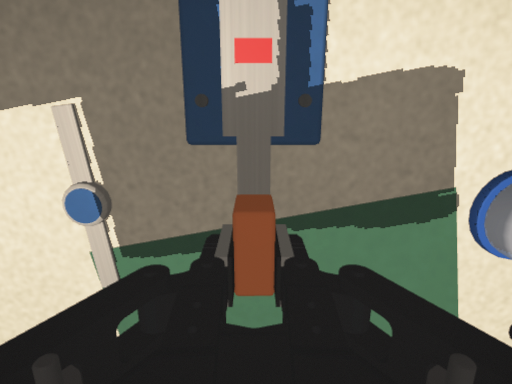

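The gauge is held straight: the band at (253,50) is on the channel axis within 0.6 mm and about 1.2 mm short along it. I'll lower it onto the bed and slide in.

```bash
python3 - <<'E'
from h import *
L=.0006
m.move_l(P(-.14,.055,L),max_speed=.12)
f0=np.array(m.current_force()); z=.047
while z>.042:
    m.move_l(P(-.14,z,L),max_speed=.03); f=np.array(m.current_force())-f0
    if f[2]>2: break
    z-=.0005
print('contact z',z,f,m.current_time())
z+=.0003
for x in(-.115,-.09,-.075,-.0638):
    m.move_l(P(x,z,L),max_speed=.04); f=np.array(m.current_force())-f0
    print(x,np.round(f,1),np.round(m.current_ee_pos(),4))
    if np.linalg.norm(f[:2])>12: print('jam');break
p,W=snap('wrist','in.png'); np.savez('wi.npz',p=p,W=W); print(m.current_time())
E
```

```text
contact z 0.045 [-0.17704379  0.62729228  2.01337406] 10.3917
-0.115 [0.1 0.2 1.6] [0.5186 0.0417 0.0452]
-0.09 [ 0.   0.4 -0.1] [0.5232 0.0662 0.0453]
-0.075 [-0.9  0.3 -0.2] [0.526  0.0811 0.0453]
-0.0638 [-0.3 -0.7  0.2] [0.5281 0.0921 0.0453]
12.95
```

View pics/in.png

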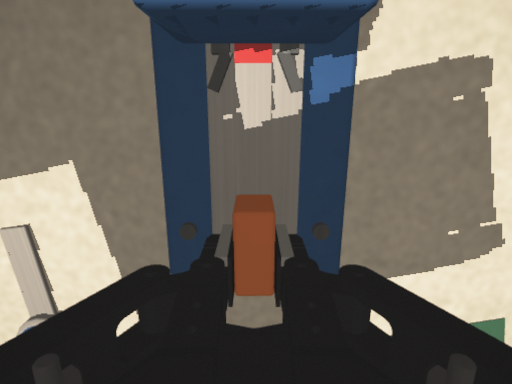

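The band shows at (253,52), its front part hidden under the head's edge at row 43, and the blade sits between the rails. I'll check the band's rear edge, which should lie at press x = 15 mm.

```bash
python3 - <<'E'
from h import *
z=np.load('wi.npz');p,W=z['p'],z['W'];h=cv2.cvtColor(p,cv2.COLOR_RGB2HSV).astype(int)
M=((h[...,0]<5)|(h[...,0]>174))&(h[...,1]>120)&(W[...,2]<.06)&(W[...,2]>.03)
q=W[M];d=(q[:,:2]-O)*1e3; print(len(q),np.percentile(d@A,[0,1,50,99,100]),np.percentile(d@N,[1,50,99]),np.median(q[:,2]))
M=(W[...,2]>.055)&(W[...,2]<.115); M[:, :180]=0; M[:,330:]=0; M[120:]=0
q=W[M];d=(q[:,:2]-O)@A*1e3;print('head front',[(a,np.round(np.percentile(d[(q[:,2]*1e3>a)&(q[:,2]*1e3<a+8)],[2,50]),1)) for a in(62,75,90)])
E
```

```text
750 [15.85790213 15.92713063 19.74989239 23.68615884 23.83238965] [-7.48133137  0.33782356  8.5722471 ] 0.04439554220937905
head front [(62, array([19.5, 19.7])), (75, array([19.4, 19.7])), (90, array([19.3, 19.7]))]
```

Band centre is within about 1 mm of the head edge (±5 mm allowed). Release, then press the knob.

```bash
python3 - <<'E'
from h import *
e=np.array(m.current_ee_pos()); m.move_l([e[0],e[1],.0448],max_speed=.03)
m.set_gripper(.55); m.move_l([e[0],e[1],.20],max_speed=.12)
m.set_gripper(0)
k=O+A*.045
m.move_ptp([*k,.19],down(YP)); m.move_l([*k,.163],max_speed=.08); m.dwell(.2)
f0=np.array(m.current_force()); z=.160; log=[]
while z>.140:
    m.move_l([*k,z],max_speed=.02); f=np.array(m.current_force())-f0; a=m.current_ee_pos()[2]
    log.append((round(z*1e3,1),round(a*1e3,2),round(f[2],1)))
    if f[2]>18: break
    z-=.0007
m.dwell(.3); print(log,np.array(m.current_force())-f0,m.current_time())
E
```

```text
[(160.0, np.float64(159.9), np.float64(-0.2)), (159.3, np.float64(159.28), np.float64(-0.8)), (158.6, np.float64(158.57), np.float64(0.4)), (157.9, np.float64(157.86), np.float64(0.6)), (157.2, np.float64(157.14), np.float64(0.6)), (156.5, np.float64(156.45), np.float64(-0.2)), (155.8, np.float64(155.88), np.float64(0.9)), (155.1, np.float64(155.22), np.float64(3.2)), (154.4, np.float64(154.42), np.float64(2.5)), (153.7, np.float64(153.64), np.float64(1.7)), (153.0, np.float64(152.93), np.float64(2.1)), (152.3, np.float64(152.23), np.float64(1.6)), (151.6, np.float64(151.56), np.float64(2.5)), (150.9, np.float64(150.87), np.float64(2.3)), (150.2, np.float64(150.16), np.float64(2.1)), (149.5, np.float64(149.45), np.float64(2.7)), (148.8, np.float64(149.04), np.float64(5.1)), (148.1, np.float64(149.02), np.float64(12.2)), (147.4, np.float64(148.97), np.float64(18.2))] [-4.87111548 -2.40711545 18.78329505] 21.8583
```

Stopped firmly at 149.0 mm, exactly where a 4 mm blade should stop it (159 − 10). I'll retreat and check.

```bash
python3 - <<'E'
from h import *
k=O+A*.045
m.move_l([*k,.20],max_speed=.08); e=P(-.0638,.2)
m.move_l([e[0],e[1],.20]); m.dwell(.2)
p,W=snap('wrist','end.png'); h=cv2.cvtColor(p,cv2.COLOR_RGB2HSV).astype(int);Z=W[...,2]
M=((h[...,0]<5)|(h[...,0]>174))&(h[...,1]>120)&(Z<.06)&(Z>.03)
d=(W[M][:,:2]-O)*1e3; print('red',len(d),np.percentile(d@A,[1,99]) if len(d) else '')
M=(h[...,0]>5)&(h[...,0]<20)&(h[...,1]>130)&(Z>.06)&(Z<.08)
d=(W[M][:,:2]-O)*1e3; print('grip',len(d),np.percentile(d@A,[1,99]),np.percentile(d@N,[1,99]))
K=(Z>.13)&(Z<.17)&(abs((W[...,:2]-k)).max(-1)<.015); print('knob z',np.median(Z[K]),m.current_time())
E
```

```text
red 107 [16.41241006 20.96391225]
grip 829 [-83.15063534 -44.02425536] [-8.11733697  8.5172908 ]
knob z 0.14898061423282455 23.825
```

View pics/end.png

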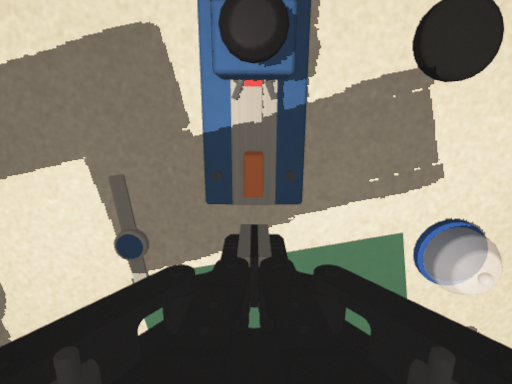

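The gauge lies straight on the bed, with the grip at (253,174) and the band at the head edge (253,83). The knob is down and the robot is clear.

```bash
python3 -c "
from bench import manip as m
print(m.sign_off())"
```

```text
the job is handed in; nothing more can be done
None
```

The job is handed in: the orange gauge lies flat on the press bed, nipped by the ram, with the red band's centre about 1.5 mm past the head's front edge (the band spans ±5 mm), and it took about 24 s.

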